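# Switch the vial sorter and feed one vial

### The arm

A 6-joint arm with a two-finger parallel gripper is mounted at the origin on the work surface; the furniture and walls round the work are solid. World frame = base frame: x ahead of the robot, y to its left, z up, the work surface at z = 0. Lengths are in mm, angles in degrees, forces in N, time in s.
With the tool pointing down it reaches from about 300 to 875 mm from the base axis. Payload 4.2 kg.
Tool frame: the origin (TCP) lies at the very end of the fingers, on their centre line; the grasp point (between the pads) lies bot.grip_depth behind it (bot.grip_depth is the distance from the TCP to the grasp point, in mm); z points along the fingers, y is the line along which they close (so a half turn about z gives the same grasp; the last joint's range is limited). The gripper opens to 85 mm and grips with 20 to 120 N. Pads are 22 mm wide; open, the fingers measure 114 mm over their backs; the gripper's body (76 mm by 85 mm) begins 54 mm behind the grasp point. The pads swing forward as they close: fully open they stand 13 mm farther back than shut.
Start: joints at [71.276, 18.312, 89.639, -0, 72.044, -1.146], TCP at [173.658, 548.168, 198.838] pointing down, gripper open.
Joint ranges: [-177.97, 177.97], [-48.28, 115.42], [12.27, 149.76], [-77.06, 257.06], [2.81, 150.46], [-146.56, 146.56]. Speed limits (degrees/s): [147.25, 147.25, 180, 180, 180, 180].

### API

Orientations are given as [roll, pitch, yaw] about the fixed x, y, z axes, in that order (R = Rz(yaw) Ry(pitch) Rx(roll)).
In Python, from rig import get_obs, cams, job, bot gives the robot as it stands.
- The arm moves only by the tool send_rows, never from a script. Its argument "commands" is one flat list of numbers, 5 for each row, row after row: the opening, from 0 (shut) to 1 (fully open), then the shift along the tool's x, y, z each as a share of 0.5 m, from -1 to 1, then the turn about the tool's z as a share of 90 degrees, from -1 to 1. In form: [hand, dx, dy, dz, twist, hand, dx, dy, dz, twist, ...]. A call has 1 to 20 rows; each row is the pose to reach, as a shift and turn from the pose commanded when the call began, along the tool's axes at that moment; what a row does not reach only later rows make up. A row lasts 1/10 s, in which the tool goes at most 50 mm and 8.59 degrees, less where a joint would pass 70% of its speed; a pose out of reach is approached as far as the arm can. A call with a number of a shift or a turn outside -1 to 1 is refused whole. A call with a gripper value outside its range is refused whole. The fingers move at their own pace and stop on an object; the grip force is fixed at half the most. Time passes only in rows, so rows that repeat a pose let the fingers close. It gives the time, the measured TCP pose, the force, the opening and the grip force at its end, in the units of the state.
- get_obs(): the state, without advancing time (a new reading comes with each control period).
- cams.read_camera(name): name is "scene" or "top" or "wrist"; returns a dict with "img" (480x640x3 uint8, red, green, blue), "camera_matrix" (3x3 intrinsics, pixels), "dist_coeffs" ([k1, k2, p1, p2, k3] as OpenCV has them; the pictures are not rectified), "rvec" (rotation vector, rad) and "tvec" (3), from world to camera coordinates, as OpenCV has them; the wrist camera has in their place "mount" (4x4, takes a point from camera to tool coordinates, whose origin is the TCP and whose axes are the flange's). Camera axes: x right, y down, z forward; pixel columns grow to the right and rows downward; lengths in mm; the calibration is good to about 2 mm. A picture is of the moment at which its call begins: read the wrist's pose just before it. There is no depth.
- job.close_job(): hands the job in; it is judged then, once.
The state is a dict: "time": time; "qpos": joint angles; "dq": joint speeds; "effort": joint torques, N m; "ee_pos": TCP position; "eef_rot": TCP orientation; "ft_force": force on the tool from outside, world axes, zero at the start; "ft_torque": the same for the moment, N m; "width": finger opening in mm; "grip_force": force on a finger pad.
Only numpy, scipy, OpenCV 4.12 (cv2) and the standard library are available. Lean on these libraries where they do the work, as an engineer would, in place of code of your own. Each camera call takes 0.05 s, during which the arm holds its last target. There are 200 camera calls.

### The job

Work with the fingertips only and pick nothing up: press down the raised end of the blue seesaw gate so that it rocks over its pivot and stays tipped towards the empty yellow chute. Then push the green-capped vial forward along its feed channel and off the end, so that it rolls down the gate and comes to rest in the yellow chute. Leave the other vials where they are.

Things in the scene. Friction and masses are not known exactly. Their poses are not given: they have to be found in the camera images.
- sorter: the vial sorter, fixed to the bench. Origin: middle of the underside, straight below the gate's pivot. x points forward from feed channel to gate (roughly away from the robot), y to its left, z up. Grey base plate 325 mm across, 8 mm high, x -135 to +75 mm. Grey chute at +y (left, black-capped vial in it), yellow chute at -y (right, empty)
- gate (a joint): tilt of the blue seesaw gate about sorter x, pivot at z = 75 mm; -0.28 to +0.28 rad (stops). Negative, as it starts: right (yellow side) end raised; positive: right end down. A brass weight on a short rod behind the pivot (x = 62 mm, up to 47 mm above the pivot) makes it top-heavy: past level it falls by itself to that side's stop and stays. Under 2 N turns it; gate and chutes are slippery
- gate_right_end (a point): point on the top face of the gate, on the black ribs of its right (yellow side) end, 72 mm from the pivot, 13 mm short of the end. The gate is a plate 170 mm long and 78 mm wide with lips 8 mm high along both long sides. About z = 97 mm when raised, 58 mm when down
- gate_left_end (a point): the same point on the left (grey side) end of the gate
- feed_end (a point): middle of the front edge of the feed channel's floor, above the middle of the gate, 8 mm over it; axes as sorter. The channel runs along sorter x from x = -125 to -27 mm at y = 0: floor at z = 86 mm, 25 mm wide between lips (to x = -40 mm) with tops at z = 94 mm, open above and at both ends
- yellow_chute (a point): where a vial's centre comes to rest in the yellow chute; axes as sorter. Each chute reaches from 85 to 155 mm beside the pivot, x = -36 to +42 mm inside; its floor slopes outwards from about z = 46 to 30 mm, with 4 mm walls to z = 62 mm
- green_vial_center (a point): centre of the green-capped vial, 22 mm diameter x 50 mm long, 18 g, lying in the feed channel along sorter x with the cap forward (the point's z axis points to the cap). Its top is 22 mm above the channel floor, so 14 mm stands above the lips and can be pushed from behind
- black_vial_center (a point): centre of the black-capped vial, same size, lying in the grey chute: leave it there
- white_vial_center (a point): centre of the white-capped vial, same size, standing in the wooden rack (60 x 150 x 22 mm) on the bench: leave it there
- blue_vial_center (a point): centre of the blue-capped vial, 22 mm diameter x 48 mm, standing in the same rack: leave it there
- green_vial: the same green-capped vial; origin at the centre of its foot (rear end), z axis towards the cap
Not all that is in view belongs to the job. What is shaped like the green_vial but purple or red is not meant.

How it is judged:
By the outcome, as a careful person would: the job done as asked, in the order asked, and still so for the second after the job is handed in, with the robot touching nothing.
It also fails if it takes over 35 s, if anything falls off the work surface, if the arm or the gripper's body presses on something with over 40 N, if the wrist force passes 120 N, or if a joint passes its speed limit or range.

## Working session

There is one attempt and no reset: what is moved stays moved. The work goes in short steps, Python scripts to look and compute and a tool call to move; the robot and the scene stay as the last step left them, time stands still between calls to the robot, and variables do not carry over. Pictures are saved under pics/ and viewed, at most 10 in all, crops included, and the job is handed in when it is done.

Besides the shell and the picture viewer there is one more tool, called after "Emit:" as name(argument=value, ...), one argument or row to a line, values as JSON. send_rows: Moves the arm, as the interface text tells. Shift numbers are shares of 0.5 m and turn numbers shares of 90 degrees, none past 1 either way. Its arguments: {"type":"object","properties":{"commands":{"type":"array","items":{"type":"number","minimum":-1,"maximum":1}}},"required":["commands"]}

```bash
mkdir -p pics
python3 - <<'E'
from rig import get_obs,cams,bot
import cv2
o=get_obs();print(o['time'],o['ee_pos'],o['eef_rot'],o['width'],bot.grip_depth)
for n in("scene","top"):
    c=cams.read_camera(n);cv2.imwrite(f"pics/{n}0.png",c["img"][:,:,::-1])
    print(n,c["camera_matrix"].tolist(),c["rvec"],c["tvec"],c["dist_coeffs"])
E
```

```text
0.0 [173.4855031  547.63582031 197.96576818] [-1.79895718e+02 -1.43386066e-03  1.62423238e+02] 85.61844210471502 18.700000000000003
scene [[536.0090187787747, 0.0, 321.2829030117823], [0.0, 536.0090187787747, 238.89960469447885], [0.0, 0.0, 1.0]] [ 2.22348295 -0.68611239  0.3163557 ] [-213.72767686  386.88092897  575.95099342] [-0.01279988  0.          0.          0.          0.        ]
top [[475.50541124619343, 0.0, 315.78235492167806], [0.0, 475.50541124619343, 233.74601446244856], [0.0, 0.0, 1.0]] [ 2.19487594 -2.16749786  0.1015726 ] [233.29134991 431.35455564 984.14588278] [-0.1281852  0.         0.         0.         0.       ]
```

View pics/scene0.png

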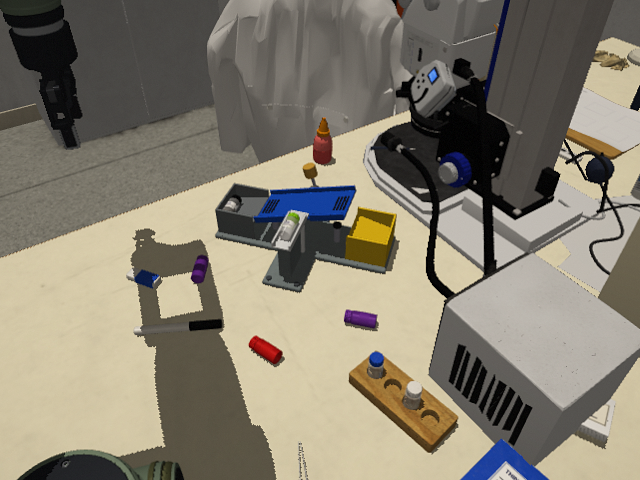

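View pics/top0.png

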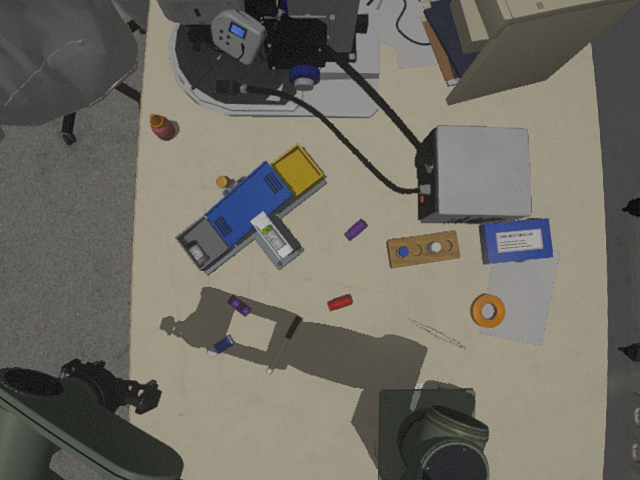

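The scene view shows the blue gate at (305,203) with its right end raised, the green vial at (291,225) and the empty yellow chute at (371,237). In the top view the gate is at (243,203), the vial at (272,237), the yellow chute at (299,170) and the grey chute at (208,247). Next I'll take enlarged crops and blob contours.

```bash
cat > h.py <<'E'
import numpy as np,cv2
from rig import get_obs,cams
def cam(n):
    c=cams.read_camera(n);return c
def ray(c,uv):
    K=np.array(c["camera_matrix"]);D=np.array(c["dist_coeffs"])
    R=cv2.Rodrigues(np.array(c["rvec"]))[0];t=np.array(c["tvec"]).ravel()
    p=cv2.undistortPoints(np.array([[uv]],float),K,D).ravel()
    d=R.T@np.r_[p,1];return -R.T@t,d/np.linalg.norm(d)
def plane(c,uv,z):
    o,d=ray(c,uv);return o+d*(z-o[2])/d[2]
def tri(c1,u1,c2,u2):
    o1,d1=ray(c1,u1);o2,d2=ray(c2,u2)
    s=np.linalg.lstsq(np.c_[d1,-d2],o2-o1,rcond=None)[0]
    a,b=o1+s[0]*d1,o2+s[1]*d2
    return (a+b)/2,np.linalg.norm(a-b)
def proj(c,P):
    return cv2.projectPoints(np.array(P,float).reshape(-1,3),np.array(c["rvec"]),np.array(c["tvec"]),np.array(c["camera_matrix"]),np.array(c["dist_coeffs"]))[0].reshape(-1,2)
E
python3 - <<'E'
from h import *
ims=[]
for n,(x,y,w,h) in (("top",(165,130,170,150)),("scene",(205,150,200,145))):
    c=cam(n);im=c["img"];hsv=cv2.cvtColor(im,cv2.COLOR_RGB2HSV)
    for nm,lo,hi in(("blue",(105,150,60),(125,255,255)),("yel",(20,150,60),(32,255,255)),("green",(35,80,60),(80,255,255))):
        m=cv2.inRange(hsv,lo,hi);r=np.zeros_like(m);r[y:y+h,x:x+w]=m[y:y+h,x:x+w]
        cs=cv2.findContours(r,0,2)[0];k=max(cs,key=cv2.contourArea)
        print(n,nm,cv2.contourArea(k),k.reshape(-1,2).mean(0).round(1),cv2.approxPolyDP(k,3,True).reshape(-1,2).tolist())
    cv2.imwrite(f"pics/{n}c.png",cv2.resize(im[y:y+h,x:x+w,::-1],None,fx=4,fy=4,interpolation=2))
E
```

```text
top blue 3136.5 [244.1 206.2] [[265, 162], [205, 214], [229, 247], [250, 229], [248, 221], [261, 210], [269, 213], [290, 195]]
top yel 1365.0 [297.9 175.9] [[298, 144], [272, 163], [297, 196], [322, 176]]
top green 38.0 [265.9 228.9] [[271, 227], [263, 228], [263, 233]]
scene blue 2441.5 [308.1 204.4] [[354, 186], [270, 190], [273, 193], [254, 216], [255, 221], [281, 221], [291, 208], [308, 212], [307, 218], [341, 219]]
scene yel 2157.0 [371.7 236.8] [[358, 207], [346, 236], [345, 258], [384, 266], [395, 214]]
scene green 71.0 [293.2 217.4] [[289, 213], [288, 219], [296, 223], [297, 214]]
```

View pics/topc.png

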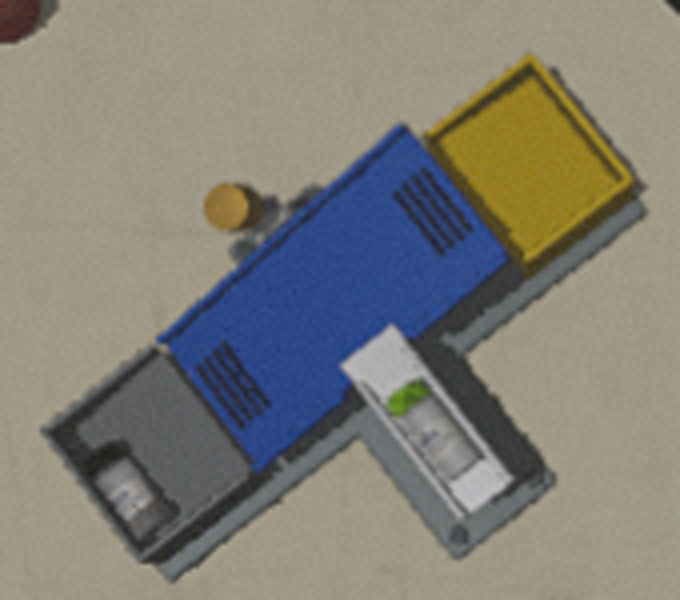

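View pics/scenec.png

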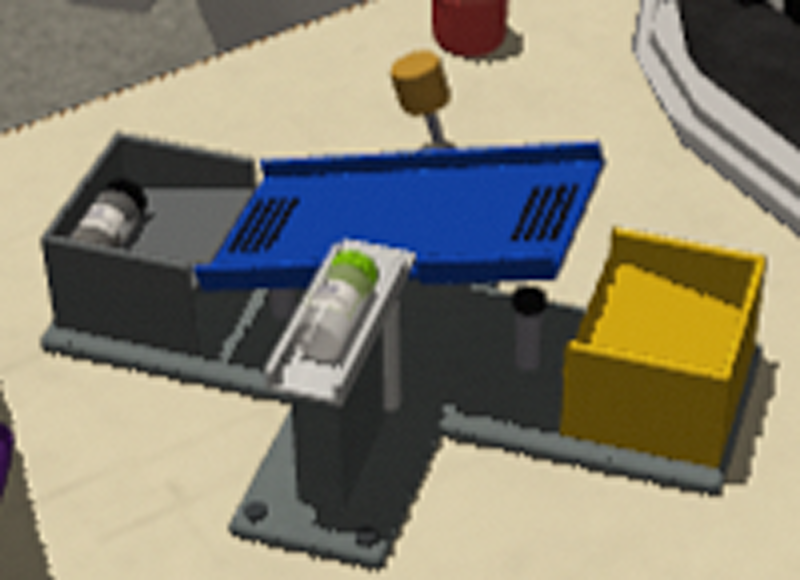

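Run:
```python
from h import *
t=cam("top");s=cam("scene")
T=lambda x,y:(165+(x+.5)/4-.5,130+(y+.5)/4-.5)
S=lambda x,y:(205+(x+.5)/4-.5,150+(y+.5)/4-.5)
P={}
for n,a,b in (("ribR",(433,212),(545,213)),("ribL",(233,385),(265,224)),("feed",(366.5,345),(378,247.5)),("rear",(490,497),(307,389)),
  ("yelfarR",(630,182),(765,258)),("yelfar_back",(531,55),(615,232)),("yelnearfront",(523,268),(727,376)),
  ("brass",(230,205),(420,82)),("foot",(467,478),(320,357)),("cap",(405,397),(355,268))):
    p,e=tri(t,T(*a),s,S(*b));P[n]=p;print(n,p.round(1),round(e,1))
d=P["ribL"]-P["ribR"];print(np.linalg.norm(d), np.degrees(np.arctan2(-d[0],d[1])), "mid",(P["ribL"]+P["ribR"])/2)
d=P["feed"]-P["rear"];print(np.linalg.norm(d),np.degrees(np.arctan2(d[1],d[0])))
# planes
print("feed@86",plane(t,T(366.5,345),86),"rear@86",plane(t,T(490,497),90))
print("ribs",plane(t,T(433,212),97),plane(t,T(233,385),58))
for q in ((630,182),(531,55),(523,268)):print(plane(t,T(*q),62))
```

```text
ribR [521.4 324.   99.2] 1.7
ribL [439.  426.6  61.8] 2.0
feed [456.6 356.5  87.5] 0.9
rear [382.6 294.2  90.4] 1.2
yelfarR [539.4 221.7 134. ] 24.2
yelfar_back [573.7 292.2  95. ] 60.4
yelnearfront [530.4 259.6  47. ] 71.7
brass [521.4 421.6 111.3] 1.5
foot [393.1 304.4  94.5] 4.8
cap [430.5 335.  102.8] 2.9
136.80921662375803 38.71720071364216 mid [480.1963514  375.29215734  80.52928485]
96.73319134683442 40.12481631785298
feed@86 [456.34614357 356.9096262   86.        ] rear@86 [382.12227466 294.50248137  90.        ]
ribs [521.0623857 324.5802744  97.       ] [438.52703164 427.83914399  58.        ]
[544.66590255 227.53335224  62.        ]
[610.51161473 279.10801056  62.        ]
[499.5770186  281.29513545  62.        ]
```

The ribs, feed end and feed axis agree on the sorter pose: origin about (477.5, 373.7), yaw about 39.5°. Heights come out within 2–4 mm of the given values. I'll move above the raised end with the fingers shut.

Emit:
send_rows(
  commands=[0,-0.8,-0.218,0.07,0.366,0,-0.8,-0.218,0.07,0.366,0,-0.8,-0.218,0.07,0.366,0,-0.8,-0.218,0.07,0.366,0,-0.8,-0.218,0.07,0.366,0,-0.8,-0.218,0.07,0.366,0,-0.8,-0.218,0.07,0.366,0,-0.8,-0.218,0.07,0.366,0,-0.8,-0.218,0.07,0.366,0,-0.8,-0.218,0.07,0.366,0,-0.8,-0.218,0.07,0.366,0,-0.8,-0.218,0.07,0.366,0,-0.8,-0.218,0.07,0.366,0,-0.8,-0.218,0.07,0.366],
)

```text
time: 1.7
ee_pos: [521.2, 324.3, 164.2]
eef_rot: [180.0, -0.0, 129.6]
ft_force: [1.1, -0.1, 0.4]
width: 0.3
grip_force: 0.0
```

Emit:
send_rows(
  commands=[0,0,0,0.06,0,0,0,0,0.11,0,0,0,0,0.125,0,0,0,0,0.14,0,0,0,0,0.155,0,0,0,0,0.17,0,0,0,0,0.182,0,0,0,0,0.194,0,0,0,0,0.194,0,0,0,0,0.194,0,0,0,0,0.1,0,0,0,0,0.0,0,0,0,0,0.0,0],
)

```text
time: 3.0
ee_pos: [526.3, 325.9, 172.1]
eef_rot: [179.1, 0.1, 129.5]
ft_force: [0.8, 0.6, 0.1]
width: -0.1
grip_force: 0.0
```

Run:
```python
from h import *
print(get_obs()['ee_pos'])
a=cam("scene")["img"][130:300,200:410,::-1];b=cam("top")["img"][130:290,165:375,::-1]
cv2.imwrite("pics/s2.png",cv2.resize(np.vstack([a,b]),None,fx=1.8,fy=1.8))
```

```text
[526.25881271 325.9354996  172.08253996]
```

View pics/s2.png

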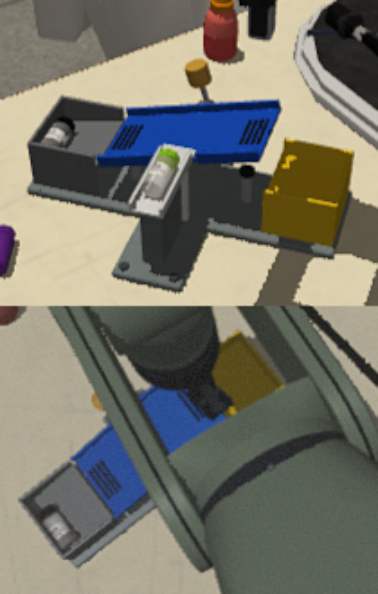

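Run:
```python
from h import *
o=get_obs();print(o['time'],o['ee_pos'],o['qpos'],o['dq'],o['ft_force'])
s=cam("scene");print(proj(s,[o['ee_pos'],[521,324,97],[521,324,68]]))
t=cam("top");print(proj(t,[o['ee_pos'],[521,324,97]]))
o=get_obs();print(o['time'],o['ee_pos'])
cv2.imwrite("pics/s3.png",s["img"][:,:,::-1])
```

```text
3.1 [522.88269441 323.900298   165.82550932] [ 3.07030283e+01  2.29940048e+01  8.73284280e+01  3.46220635e-03
  6.94327652e+01 -8.77689610e+00] [ 0.01883005  2.17170466  3.36521769 -0.05881929 -0.00810131  0.04045125] [ 0.55124378 -0.69924483 -0.31626206]
[[342.48219772 170.86724309]
 [340.17202838 203.99699238]
 [339.64091804 216.86223823]]
[[270.18833367 174.37337964]
 [273.16981831 182.65959309]]
3.2 [521.35766326 323.01855066 162.91011425]
```

View pics/s3.png

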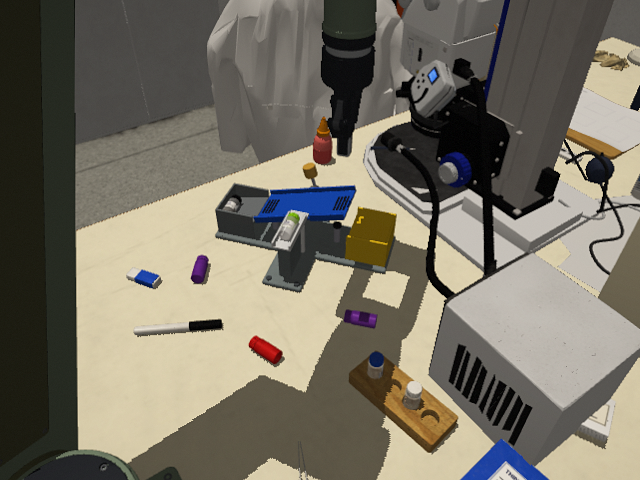

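The gate is still tipped left: in the scene view the raised end is at (354,187), and the fingertip appears at about (345,155), where I projected (342,171). I'll check the tip projection at the start pose, then descend and look at the bottom.

Run:
```python
from h import *
o=get_obs();print(o['ee_pos'],o['width'])
s=cam("scene");print(proj(s,[[173.5,547.6,198],[173.5,547.6,211]]))
im=cv2.imread("pics/scene0.png")[0:200,0:160];b=s["img"][60:260,260:420,::-1]
cv2.imwrite("pics/cmp.png",cv2.resize(np.hstack([im,b]),None,fx=2.4,fy=2.4))
```

```text
[521.35766326 323.01855066 162.91011425] -0.1374457636846553
[[ 82.66895202 157.37661925]
 [ 80.29360956 150.41310819]]
```

View pics/cmp.png

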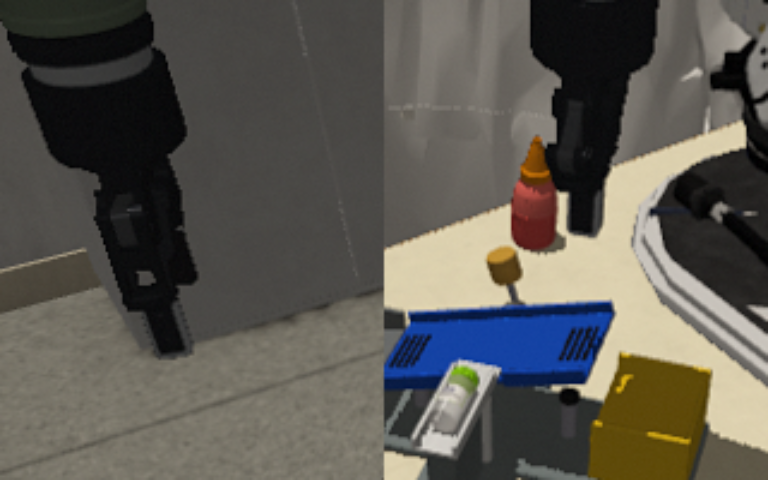

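Emit:
send_rows(
  commands=[0,0,0,0.06,0,0,0,0,0.116,0,0,0,0,0.116,0,0,0,0,0.116,0,0,0,0,0.116,0],
)

```text
time: 3.75
ee_pos: [522.9, 323.9, 106.9]
eef_rot: [179.9, 0.0, 129.5]
ft_force: [-0.3, 0.7, 0.6]
width: 0.2
grip_force: 0.0
```

Run:
```python
from h import *
o=get_obs();print(o['time'],o['ee_pos'],o['ft_force'])
s=cam("scene");t=cam("top");w=cam("wrist")
print(proj(s,[o['ee_pos']]),proj(t,[o['ee_pos']]))
M=np.array(w["mount"]);print(M.round(2).tolist());K=np.array(w["camera_matrix"])
p=np.linalg.inv(M)@[0,0,0,1];p=p[:3]/p[2];uv=K@p;print("tcp in wrist",uv)
a=cv2.resize(s["img"][100:250,250:400],(400,400));b=cv2.resize(t["img"][120:270,200:350],(400,400))
d=cv2.resize(w["img"],(267,200))
cv2.imwrite("pics/c4.png",np.vstack([np.hstack([a,b]),np.hstack([d,np.zeros((200,533,3),np.uint8)])])[:,:,::-1])
```

```text
3.75 [522.86165982 323.92543516 106.88817497] [-0.30254844  0.6972316   0.60132869]
[[341.25737351 199.13785717]] [[272.81771164 180.7374914 ]]
[[-0.0, -0.95, -0.3, 76.35], [1.0, -0.0, 0.0, -1.06], [-0.0, -0.3, 0.95, -174.25], [0.0, 0.0, 0.0, 1.0]]
tcp in wrist [324.46621811 274.70104408   1.        ]
```

View pics/c4.png

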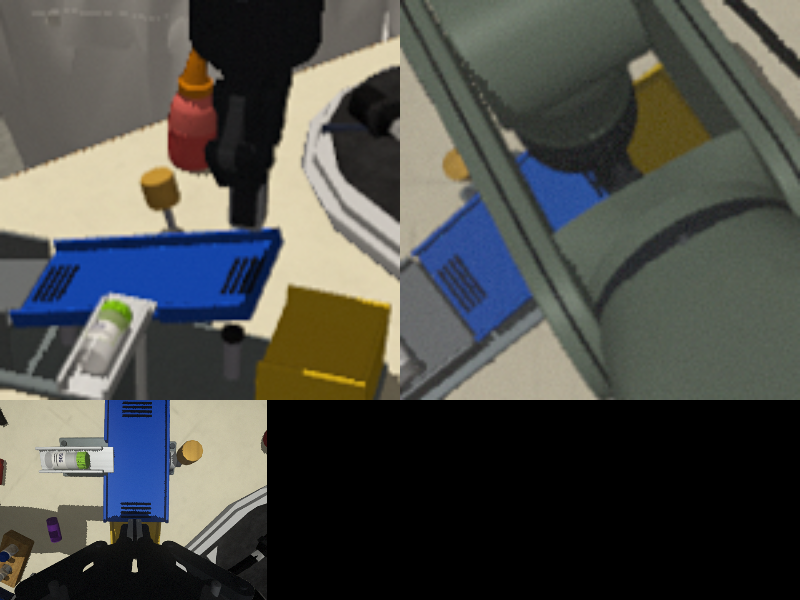

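The scene view shows the fingertip at (343,184), above the projected TCP (341,199). The real tip therefore seems 20–30 mm short of the reported TCP, and my first press barely touched. I'll measure the tip in the wrist image, then descend in steps watching force.

Run:
```python
from h import *
w=cam("wrist");K=np.array(w["camera_matrix"]);M=np.linalg.inv(np.array(w["mount"]))
for z in (0,-10,-20,-30):
    p=M@[0,0,z,1];print(z,(K@(p[:3]/p[2]))[:2].round(1),w["dist_coeffs"])
im=w["img"]
for c in (316,322,328):print(c,[tuple(im[r,c].tolist()) for r in range(266,310,3)])
```

```text
0 [324.5 274.7] [-0.06231541  0.          0.          0.          0.        ]
-10 [324.6 282.6] [-0.06231541  0.          0.          0.          0.        ]
-20 [324.7 291.5] [-0.06231541  0.          0.          0.          0.        ]
-30 [324.8 301.4] [-0.06231541  0.          0.          0.          0.        ]
316 [(46, 89, 176), (8, 14, 26), (10, 12, 29), (16, 33, 72), (17, 19, 32), (11, 12, 24), (21, 35, 77), (66, 69, 72), (54, 55, 59), (47, 53, 57), (48, 50, 55), (49, 51, 56), (50, 52, 54), (49, 54, 55), (49, 51, 52)]
322 [(44, 89, 180), (15, 21, 32), (16, 19, 34), (14, 32, 71), (13, 16, 30), (17, 18, 28), (17, 32, 72), (18, 19, 26), (16, 18, 24), (11, 13, 21), (13, 14, 23), (16, 19, 24), (20, 25, 27), (14, 16, 18), (17, 20, 24)]
328 [(46, 89, 181), (10, 13, 26), (13, 20, 32), (14, 31, 70), (15, 17, 32), (18, 21, 28), (15, 32, 73), (65, 66, 70), (50, 53, 58), (48, 51, 55), (51, 55, 56), (52, 54, 56), (50, 53, 55), (53, 55, 56), (52, 53, 54)]
```

Emit:
send_rows(
  commands=[0,0,0,0.02,0,0,0,0,0.04,0,0,0,0,0.06,0,0,0,0,0.076,0,0,0,0,0.076,0,0,0,0,0.076,0],
)

```text
time: 4.55
ee_pos: [522.0, 323.5, 67.5]
eef_rot: [-180.0, -0.0, 129.5]
ft_force: [-0.7, 0.2, 1.4]
width: 0.1
grip_force: 0.0
```

The wrist view agrees that the real tip sits about 30 mm behind the reported TCP (worn or short fingers), and contact is only starting at a reported z of 67. Continuing down to about 38.

Emit:
send_rows(
  commands=[0,0,0,0.016,0,0,0,0,0.03,0,0,0,0,0.044,0,0,0,0,0.058,0,0,0,0,0.058,0,0,0,0,0.058,0],
)

```text
time: 5.15
ee_pos: [522.0, 323.4, 38.6]
eef_rot: [-180.0, -0.0, 129.5]
ft_force: [-0.4, 0.7, -1.0]
width: 0.1
grip_force: 0.0
```

```bash
cat > g.py <<'E'
from h import *
def gate():
    o=get_obs();print(o['time'],o['ee_pos'].round(1) if hasattr(o['ee_pos'],'round') else o['ee_pos'],o['ft_force'])
    s=cam("scene")["img"];hsv=cv2.cvtColor(s,cv2.COLOR_RGB2HSV)
    m=cv2.inRange(hsv,(105,150,60),(125,255,255));r=np.zeros_like(m);r[150:290,205:400]=m[150:290,205:400]
    k=max(cv2.findContours(r,0,2)[0],key=cv2.contourArea);print("gate",cv2.approxPolyDP(k,3,True).reshape(-1,2).tolist())
    return s
def green(s):
    m=cv2.inRange(cv2.cvtColor(s,cv2.COLOR_RGB2HSV),(35,80,60),(80,255,255))
    r=np.zeros_like(m);r[180:290,250:400]=m[180:290,250:400]
    ys,xs=np.nonzero(r);print("green",len(xs),xs.mean() if len(xs) else 0,ys.mean() if len(xs) else 0)
E
python3 -c "
from g import *
s=gate();green(s)"
```

```text
5.15 [522.  323.4  38.6] [-0.43334021  0.74485237 -1.00118566]
gate [[253, 201], [282, 214], [291, 208], [306, 211], [310, 226], [340, 239], [354, 208], [349, 204], [350, 216], [345, 228], [341, 228], [345, 219], [340, 229], [341, 219], [336, 226], [334, 204], [329, 203], [324, 193], [273, 171]]
green 87 293.35632183908046 217.06896551724137
```

The gate has rocked over: left end up at (253,201), right end down at (354,208). Now I'll pin down the tip offset and vial axis numerically, while lifting.

Emit:
send_rows(
  commands=[0,0,0,-0.09,0,0,0,0,-0.18,0,0,0,0,-0.18,0,0,0,0,-0.18,0,0,0,0,-0.18,0],
)

```text
time: 5.7
ee_pos: [521.3, 323.0, 127.9]
eef_rot: [-179.9, -0.0, 129.5]
ft_force: [-0.3, 1.5, -0.1]
width: -0.2
grip_force: 0.0
```

Run:
```python
from g import *
s=gate();green(s)
o=get_obs();c=cam("scene");g=c["img"].astype(int)
e=np.array(o['ee_pos']);u=proj(c,[e])[0];print("tcp px",u)
for col in (338,341,344,347):print(col,[int(g[r,col].sum()) for r in range(int(u[1])-36,int(u[1])+6,2)])
yaw=np.radians(129.5);X=np.array([np.cos(yaw),np.sin(yaw),0]);Y=np.array([np.sin(yaw),-np.cos(yaw),0])
for h in (20,30,40):print(h,[proj(c,[e+a*X+b*Y+[0,0,h]])[0].round(1).tolist() for a in(-11,11) for b in(-12,12)])
w=cam("wrist");K=np.array(w["camera_matrix"]);M=np.linalg.inv(np.array(w["mount"]))
for x in (5,8,11):
  print("w",x,[round(float(cv2.projectPoints((M@[x,0,z,1])[:3].reshape(1,3),np.zeros(3),np.zeros(3),K,np.array(w["dist_coeffs"]))[0].ravel()[1]),1) for z in (0,-10,-20,-30,-40)])
gg=w["img"].astype(int)
for c in range(290,360,4):print(c,[int(gg[r,c].sum()) for r in range(270,306,3)])
```

```text
5.7 [521.3 323.  127.9] [-0.3040412   1.45412257 -0.09305369]
gate [[253, 201], [282, 214], [291, 208], [306, 211], [310, 226], [340, 239], [355, 207], [273, 171]]
green 87 293.264367816092 217.02298850574712
tcp px [341.18592865 190.25067337]
338 [40, 50, 38, 39, 36, 41, 34, 36, 43, 35, 101, 523, 610, 615, 614, 618, 610, 611, 610, 606, 607]
341 [33, 35, 49, 36, 38, 37, 45, 39, 46, 42, 45, 409, 611, 612, 614, 614, 613, 608, 612, 614, 608]
344 [31, 33, 35, 28, 38, 38, 41, 42, 42, 38, 23, 218, 623, 614, 611, 613, 613, 612, 617, 617, 614]
347 [35, 36, 44, 102, 193, 208, 208, 210, 206, 202, 186, 382, 617, 612, 610, 609, 618, 608, 611, 619, 616]
20 [[346.2, 185.9], [349.7, 177.7], [333.4, 183.6], [337.0, 175.5]]
30 [[346.5, 180.9], [350.0, 172.8], [333.5, 178.7], [337.2, 170.6]]
40 [[346.7, 175.9], [350.2, 167.8], [333.7, 173.7], [337.4, 165.7]]
w 5 [266.0, 273.5, 281.9, 291.3, 301.9]
w 8 [260.7, 268.0, 276.2, 285.2, 295.5]
w 11 [255.4, 262.5, 270.3, 279.1, 289.0]
290 [188, 183, 188, 183, 180, 181, 176, 186, 182, 180, 184, 90]
294 [185, 192, 191, 182, 187, 182, 183, 173, 190, 184, 68, 63]
[... 313 characters left out ...]
, 160]
318 [178, 187, 179, 185, 176, 189, 214, 169, 167, 177, 170, 134]
322 [177, 174, 177, 164, 169, 169, 73, 58, 69, 55, 53, 63]
326 [180, 185, 175, 179, 176, 168, 68, 65, 31, 55, 44, 56]
330 [175, 182, 178, 174, 177, 176, 204, 167, 162, 153, 164, 148]
334 [174, 181, 170, 176, 183, 179, 210, 198, 200, 158, 156, 151]
338 [182, 174, 175, 187, 176, 163, 180, 155, 164, 166, 156, 164]
342 [170, 178, 174, 178, 174, 177, 170, 173, 177, 79, 68, 66]
346 [172, 174, 175, 185, 181, 176, 168, 182, 172, 64, 61, 60]
350 [168, 174, 190, 176, 170, 175, 189, 168, 179, 101, 66, 68]
354 [184, 182, 184, 187, 171, 182, 186, 176, 179, 182, 168, 71]
358 [189, 180, 186, 182, 184, 181, 184, 180, 183, 182, 187, 181]
```

Both views put the tip about 35 mm above the reported TCP, so I'll use a reported z of about 63 for a real tip at about 98 (lips 94, vial top 108). Next, to behind the vial.

Emit:
send_rows(
  commands=[0,0.134,-0.295,0,0,0,0.134,-0.295,0,0,0,0.134,-0.295,0,0,0,0.134,-0.295,0,0,0,0.134,-0.295,0,0,0,0.134,-0.295,0.06,0,0,0.134,-0.295,0.1,0,0,0.134,-0.295,0.131,0,0,0.134,-0.295,0.131,0,0,0.134,-0.295,0.131,0,0,0.134,-0.295,0.131,0],
)

```text
time: 6.95
ee_pos: [367.0, 282.1, 64.0]
eef_rot: [179.9, 0.0, 129.5]
ft_force: [0.1, -0.5, 0.2]
width: -0.3
grip_force: 0.0
```

Run:
```python
from g import *
s=gate();green(s)
c=cam("scene");w=cam("wrist");t=cam("top")
print(proj(c,[np.array(get_obs()['ee_pos'])+[0,0,35]]))
a=cv2.resize(c["img"][150:300,220:370],(400,400));b=cv2.resize(w["img"],(533,400))
cv2.imwrite("pics/c5.png",cv2.resize(np.hstack([a,b]),None,fx=.85,fy=.85)[:,:,::-1])
```

```text
6.95 [367.  282.1  64. ] [ 0.08270551 -0.5359168   0.23196397]
gate [[299, 183], [291, 208], [308, 212], [306, 222], [342, 239], [355, 207]]
green 78 294.14102564102564 217.25641025641025
[[275.89340293 251.44076547]]
```

View pics/c5.png

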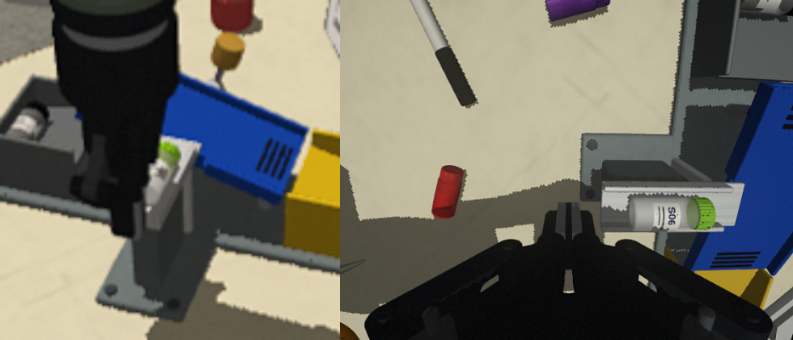

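The fingertip is at scene (275,254), behind the channel, and lined up with the vial in the wrist view; the vial is undisturbed. Pushing at about 100 mm/s.

Emit:
send_rows(
  commands=[0,0,0.02,0,0,0,0,0.04,0,0,0,0,0.06,0,0,0,0,0.08,0,0,0,0,0.1,0,0,0,0,0.12,0,0,0,0,0.14,0,0,0,0,0.16,0,0,0,0,0.18,0,0,0,0,0.2,0,0,0,0,0.22,0,0,0,0,0.235,0,0,0,0,0.235,0,0,0,0,0.235,0,0],
)

```text
time: 8.55
ee_pos: [456.1, 355.9, 63.1]
eef_rot: [-180.0, -0.0, 129.5]
ft_force: [0.0, -0.5, -1.1]
width: -0.1
grip_force: 0.0
```

Run:
```python
from g import *
s=gate();green(s)
c=cam("top");green(c["img"])
im=c["img"]
w=cam("wrist");cv2.imwrite("pics/w6.png",w["img"][:,:,::-1]);cv2.imwrite("pics/s6.png",s[:,:,::-1])
```

```text
8.55 [456.1 355.9  63.1] [ 0.01889275 -0.46993517 -1.13337158]
gate [[308, 187], [303, 211], [309, 213], [306, 222], [342, 239], [348, 223], [343, 230], [341, 227], [355, 207]]
green 61 370.04918032786884 228.27868852459017
green 0 0 0
```

The green cap is now at scene (370,228), inside the yellow chute. Lifting clear and checking.

Emit:
send_rows(
  commands=[0,0,0,-0.1,0,0,0,0,-0.2,0,0,0,-0.1,-0.24,0,0,0,-0.2,-0.24,0,0,0,-0.3,-0.24,0,0,0,-0.3,-0.24,0,0,0,-0.3,-0.24,0,0,0,-0.3,-0.24,0,0,0,-0.3,-0.24,0],
)

```text
time: 9.6
ee_pos: [341.7, 261.6, 183.4]
eef_rot: [179.9, -0.0, 129.5]
ft_force: [-0.3, 0.0, 0.5]
width: -0.1
grip_force: 0.0
```

Run:
```python
from g import *
s=gate();green(s)
c=cam("scene");t=cam("top")
a=cv2.resize(c["img"][150:450,180:480],(400,400));b=cv2.resize(t["img"][120:320,150:350],(400,400))
cv2.imwrite("pics/c7.png",np.hstack([a,b])[:,:,::-1])
```

```text
9.6 [341.7 261.6 183.4] [-0.31529639  0.02373187  0.47539902]
gate [[275, 172], [270, 208], [282, 214], [291, 208], [306, 211], [310, 226], [343, 238], [354, 206]]
green 61 384.2295081967213 234.327868852459
```

View pics/c7.png

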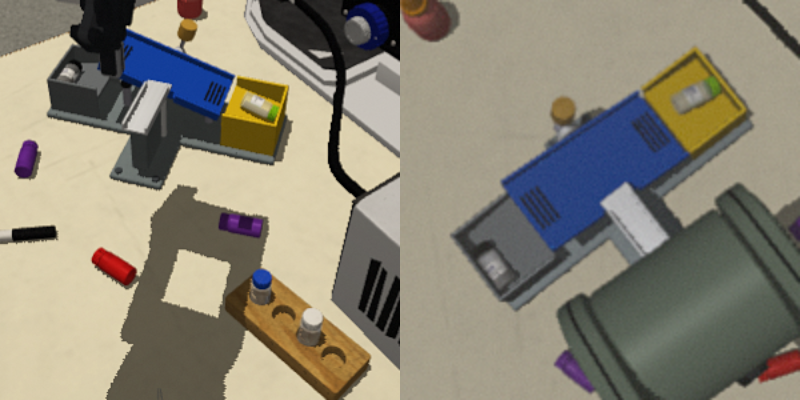

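The vial lies inside the yellow chute (top crop about (695,95), cap towards the outer wall), the gate is down on the right, and the other vials are in place. I'll check that it is at rest and hand in.

Emit:
send_rows(
  commands=[0,0,0,0,0,0,0,0,0,0,0,0,0,0,0,0,0,0,0,0,0,0,0,0,0,0,0,0,0,0,0,0,0,0,0,0,0,0,0,0],
)

```text
time: 10.55
ee_pos: [340.5, 260.7, 183.3]
eef_rot: [180.0, -0.0, 129.5]
ft_force: [-0.0, 0.4, 0.9]
width: -0.1
grip_force: 0.0
```

Run:
```python
from g import *
s=gate();green(s)
t=cam("top");m=cv2.inRange(cv2.cvtColor(t["img"],cv2.COLOR_RGB2HSV),(35,80,60),(80,255,255));m[:130]=0;m[200:]=0;m[:,:260]=0;m[:,340:]=0
ys,xs=np.nonzero(m);p=plane(t,(xs.mean(),ys.mean()),48);d=p[:2]-[477.5,373.7];print(d@[.772,.636],d@[-.636,.772])
from rig import job
print(job.close_job())
```

```text
10.55 [340.5 260.7 183.3] [-0.0344448   0.42033123  0.93778509]
gate [[274, 172], [275, 193], [270, 208], [282, 214], [291, 208], [306, 211], [310, 226], [343, 238], [354, 206]]
green 61 384.327868852459 234.34426229508196
2.3293543952313556 -148.9379137981952
the job is handed in; nothing more can be done
None
```

I handed the job in at about 10.6 s: the gate stays tipped to the yellow side, the green-capped vial is at rest in the yellow chute lying crosswise with its cap to the outer wall, the other vials look undisturbed, and the arm is clear; my first press fell short because the real fingertip sits about 35 mm above the reported TCP.

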